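# Load a label cartridge and tug it to check it latched

### The job

Load the orange label cartridge into the bay in the top of the cream label printer: set it in upright, its long side along the bay's long side, and push it down until it is fully home with its box flush with the printer's top. Then keep hold of it and give it a gentle tug upward to make sure it has latched: the cradle under it should rise several millimetres together with it; if it lifts free instead, push it home and tug again. Let it settle back down fully home, let go, and leave the teal and pink cartridges where they are.

Things in the scene. Friction and masses are not known exactly. Their poses are not given: they have to be found in the camera images.
- orange_mid (a point): Orange label cartridge, upright: box 68 (x) x 42 (y) x 40 mm high, black with orange top and sides, a rib on each short end; on it a grip fin 46 (x) x 14 (y) mm reaching 80 mm above the underside. Point: centre, 40 mm above the underside; z up. 0.13 kg. Pinch the fin across y, some 24 mm above this point (lower, fingertips meet the box). Goes in either way round.
- bay (a point): Centre of the bay's floor in the cream printer, 60 mm above the counter (rises with the cradle). x: bay's long way, z up. Printer fixed, 210 (x) x 180 (y) x 100 mm high. Bay 79 x 47 mm, top 12 mm flared to 103 x 71. Sprung catches at both ends: dropped in, the cartridge stops about 14 mm proud and lifts free; a 6 to 15 N push snaps it home, its centre 40 mm above this point.
- cradle (a joint): How far the sprung cradle (the bay's floor, 70 x 40 mm, with the catches) has risen, in m: 0 at rest, 0.010 at its stop. Takes about 3 N at first, 7 to 8 N at the stop; springs back by itself. It rises only when a latched cartridge (about 1 mm of play) is pulled up: a tug of some 7 mm is plenty.
- teal_mid (a point): Teal label cartridge, same shape and size as the orange one, standing upright on the counter. Point: its centre, 40 mm above its underside. Not wanted, leave it.
- pink_mid (a point): Pink label cartridge, same shape and size as the orange one, standing upright on the counter. Point: its centre, 40 mm above its underside. Not wanted, leave it.
Not all that is in view belongs to the job. What is shaped like the part that bears orange_mid but blue or purple is not meant.

How it is judged:
By the outcome, as a careful person would: the job done as asked, in the order asked, and still so for the second after the job is handed in, with the robot touching nothing.
It also fails if it takes over 45 s, if anything falls off the work surface, if the arm or the gripper's body presses on something with over 40 N, if the wrist force passes 120 N, or if a joint passes its speed limit or range.

### The arm

A 6-joint arm with a two-finger parallel gripper is mounted at the origin on the work surface. World frame = base frame: x ahead of the robot, y to its left, z up, the work surface at z = 0. Lengths are in m, angles in rad, forces in N, time in s.
With the tool pointing down it reaches from about 0.325 to 0.9 m from the base axis. Payload 6.1 kg.
Tool frame: the origin (TCP) lies midway between the tips of the shut fingers; the grasp point (between the pads) lies 19 mm behind it (pinch_z is the distance from the TCP to the grasp point, in m); y points along the fingers, z is the direction in which the jaws open and shut, and the axes are right-handed (so a half turn about y gives the same grasp; the last joint's range is limited). The gripper opens to 85 mm and grips with 20 to 120 N. Pads are 22 mm wide; open, the fingers measure 114 mm over their backs; the gripper's body (76 mm by 85 mm) begins 54 mm behind the grasp point. The pads swing forward as they close: fully open they stand 13 mm farther back than shut.
Start: joints at [-1.351, 0.22, 1.526, -0, 1.395, -0.126], TCP at [0.212, -0.588, 0.231] pointing down, gripper open.
Joint ranges: [-2.98, 2.98], [-0.91, 2.08], [0.09, 2.57], [-1.24, 4.39], [0.2, 2.65], [-2.68, 2.68]. Speed limits (rad/s): [2.57, 2.57, 3.01, 3.14, 3.14, 3.14].

### API

Orientations are given as [roll, pitch, yaw] about the fixed x, y, z axes, in that order (R = Rz(yaw) Ry(pitch) Rx(roll)).
In Python, from station import observe, camera, calibration, finish_job, pinch_z gives the robot as it stands.
- The arm moves only by the tool jog_arm, never from a script. Its argument "plan" is a list of rows, each an object with "travel": the shift along the tool's x, y, z in cm, a list of three; "rotation": the turn, a rotation vector about the tool's x, y, z in degrees, a list of three. A call has exactly 8 rows; each row is the pose to reach, as a shift and turn from the pose commanded when the call began, along the tool's axes at that moment; what a row does not reach only later rows make up. A row lasts 1/10 s, in which the tool goes at most 50 mm and 8.59 degrees, less where a joint would pass 70% of its speed; a pose out of reach is approached as far as the arm can. A call with a gripper value outside its range is refused whole. "claw" is the opening, from 0 (shut) to 1 (fully open), set as the call begins (left out, the last holds). The fingers move at their own pace and stop on an object; "grip_force" is the grip in N (left out, the last holds). Time passes only in rows, so rows that repeat a pose let the fingers close, or fill a call up. It gives the time, the measured TCP pose, the force and the opening at its end, in the units of the state.
- observe(): the state, without advancing time (a new reading comes with each control period).
- camera(name): name is "side" or "top" or "wrist"; returns the picture (400x640x3 uint8, blue, green, red); there is no depth.
- calibration(name): a dict with "fx", "fy", "cx", "cy" (pixels), "eye" and "orientation" of the camera in the world; the wrist camera has in their place "T_tool_cam" (4x4, takes a point from camera to tool coordinates, whose origin is the TCP and whose axes are the tool frame's). Camera axes: x right, y down, z forward; pixel columns grow to the right and rows downward; lengths in m; the calibration is good to about 2 mm. A picture is of the moment at which its call begins: read the wrist's pose just before it. calibration takes no time and is no camera call.
- finish_job(): hands the job in, once; it reports no verdict.
The state is a dict: "time": time; "q": joint angles; "dq": joint speeds; "tau": joint torques, N m; "position": TCP position; "orientation": TCP orientation; "force": force on the tool from outside, world axes, zero at the start; "ft_torque": the same for the moment, N m; "width": finger opening in m.
Only numpy, scipy, OpenCV 4.12 (cv2) and the standard library are available. Lean on these libraries where they do the work, as an engineer would, in place of code of your own. Each camera call takes 0.05 s, during which the arm holds its last target. There are 200 camera calls.

## Working session

There is one attempt and no reset: what is moved stays moved. The work goes in short steps, Python scripts to look and compute and a tool call to move; the robot and the scene stay as the last step left them, time stands still between calls to the robot, and variables do not carry over. Pictures are saved under pics/ and viewed, about 8 in all and at most 12, crops included, and the job is handed in when it is done.

Besides the shell and the picture viewer there is one more tool, called after "Call:" by a JSON object that holds its "api" and its "payload", one argument or row to a line. jog_arm: Moves the arm, as the interface text tells. Its arguments: {"type":"object","properties":{"plan":{"type":"array","items":{"type":"object","properties":{"travel":{"type":"array","items":{"type":"number"}},"rotation":{"type":"array","items":{"type":"number"}}}}},"claw":{"type":"number"},"grip_force":{"type":"number"}},"required":["plan"]}

```bash
mkdir -p pics
python3 - <<'E'
from station import *
import cv2
print(observe(), pinch_z)
for n in("side","top","wrist"):
    print(n,calibration(n))
for n in("side","top"):
    cv2.imwrite(f"pics/{n}0.png",camera(n))
E
```

```text
{'time': 0.0, 'q': array([-1.35112228e+00,  2.21221168e-01,  1.52760484e+00,  4.35115506e-05,
        1.39469787e+00, -1.26124156e-01]), 'dq': array([-9.94009573e-04, -2.74125959e-04, -3.55999394e-05, -8.23334482e-04,
        1.82528948e-04, -1.32516817e-03]), 'tau': array([ 1.53221747e-03, -4.96891379e+01, -3.89390624e+01,  4.87006446e-05,
        1.10749449e-02,  4.59066342e-06]), 'position': array([ 0.21170661, -0.58741588,  0.23020563]), 'orientation': array([-1.57270683e+00,  2.85412497e-04, -2.79580239e+00]), 'force': array([-1.291514  ,  0.58693656, -0.09752265]), 'ft_torque': array([-0.00462704, -0.04474128,  0.01807004]), 'width': 0.08575105571931654} 0.0187
side {'fx': 461.59131015800625, 'fy': 461.59131015800625, 'cx': 322.34413725259424, 'cy': 204.79545679691515, 'eye': array([ 0.41771976, -0.69882621,  0.87273089]), 'orientation': array([-2.45047943, -0.00606428, -0.21160411])}
top {'fx': 472.13836416657693, 'fy': 472.13836416657693, 'cx': 317.350109924201, 'cy': 198.84501437871626, 'eye': array([ 0.42228495, -0.02459277,  0.91136572]), 'orientation': array([-2.9914516 , -0.00672564, -1.58218524])}
wrist {'fx': 351.76772154513276, 'fy': 351.76772154513276, 'cx': 322.93953934608606, 'cy': 194.0556650472207, 'T_tool_cam': array([[ 2.22828259e-04,  9.54702997e-01,  2.97560309e-01,
        -7.65537752e-02],
       [ 6.98825023e-04, -2.97560392e-01,  9.54702742e-01,
        -1.43350405e-01],
       [ 9.99999731e-01, -4.79215979e-06, -7.33475208e-04,
        -1.17987621e-03],
       [ 0.00000000e+00,  0.00000000e+00,  0.00000000e+00,
         1.00000000e+00]])}
```

View pics/top0.png

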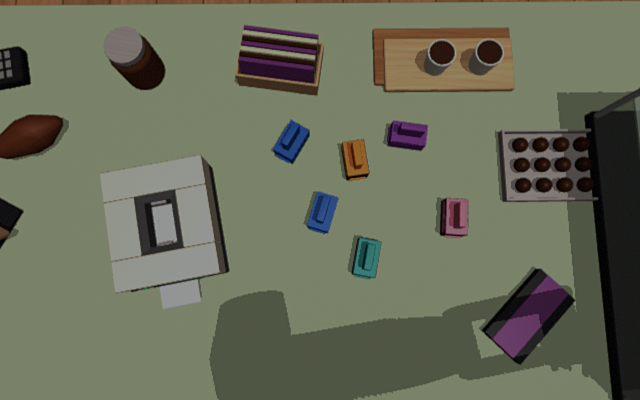

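View pics/side0.png

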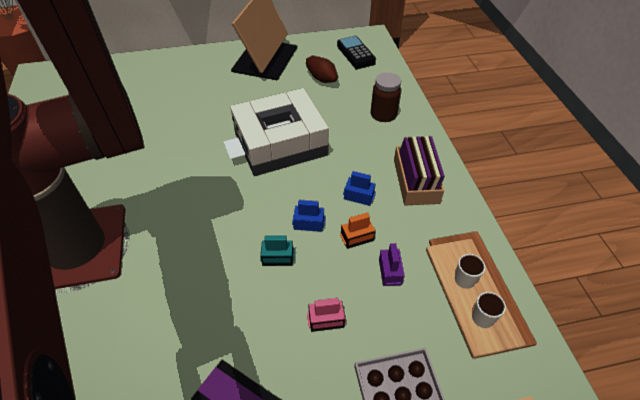

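The top view shows the orange cartridge at about (355,158), teal (367,257), pink (455,217) and the printer bay at about (163,222). I'll zoom in on the orange and the bay for accurate pixels.

```bash
cat > h.py <<'E'
import numpy as np, cv2
from scipy.spatial.transform import Rotation as R
from station import *
def rot(o): return R.from_euler('xyz',o).as_matrix()
def campose(n,s=None):
    c=calibration(n)
    if n!="wrist": return c,rot(c['orientation']),np.array(c['eye'])
    T=np.array(c['T_tool_cam']); Rt=rot(s['orientation'])
    return c,Rt@T[:3,:3],Rt@T[:3,3]+s['position']
def onplane(n,px,z,s=None):
    c,Rc,e=campose(n,s); px=np.atleast_2d(px).astype(float)
    d=np.c_[(px[:,0]-c['cx'])/c['fx'],(px[:,1]-c['cy'])/c['fy'],np.ones(len(px))]@Rc.T
    return e+d*((z-e[2])/d[:,2])[:,None]
def proj(n,P,s=None):
    c,Rc,e=campose(n,s); p=(np.atleast_2d(P)-e)@Rc
    return np.c_[c['cx']+c['fx']*p[:,0]/p[:,2],c['cy']+c['fy']*p[:,1]/p[:,2]]
E
python3 - <<'E'
from h import *
im=cv2.imread("pics/top0.png")
a=cv2.resize(im[130:190,325:385],(390,390),interpolation=cv2.INTER_CUBIC)
b=cv2.resize(im[170:275,110:215],(390,390),interpolation=cv2.INTER_CUBIC)
cv2.imwrite("pics/crop.png",np.hstack([a,b]))
print(onplane("top",[[355,156]],.08),onplane("top",[[163,222]],.1),onplane("top",[[367,257],[455,217]],.06))
E
```

```text
[[ 0.62556324 -0.10052828  0.08      ]] [[0.5074046 0.2347148 0.1      ]] [[ 0.44471281 -0.11953849  0.06      ]
 [ 0.51505753 -0.28148072  0.06      ]]
```

View pics/crop.png

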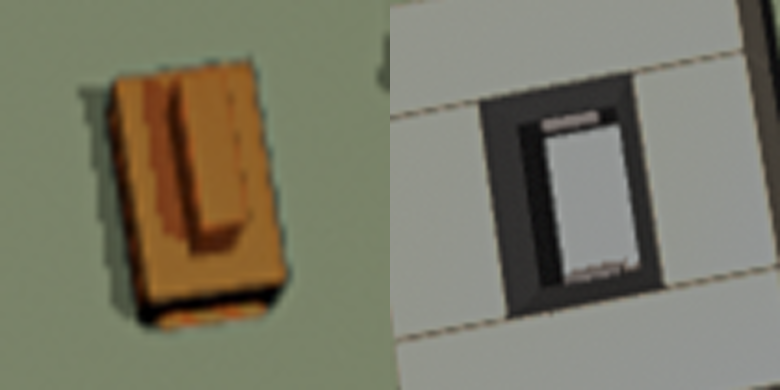

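Run:
```python
from h import *
def rect(p,z,sc,off):
    P=onplane("top",np.array(p)/sc+off-0.5+0.5/sc,z)[:,:2]
    l=(P[3]+P[2]-P[0]-P[1])/2; w=(P[1]+P[2]-P[0]-P[3])/2
    print(P.mean(0),"len",np.linalg.norm(l),"wid",np.linalg.norm(w),"ang",np.degrees(np.arctan2(l[1],l[0])),np.degrees(np.arctan2(w[1],w[0])))
rect([(115,77),(252,62),(287,280),(142,303)],.04,6.5,[325,130])
rect([(183,76),(236,70),(247,220),(195,230)],.08,6.5,[325,130])
rect([(90,100),(243,72),(273,287),(117,318)],.1,390/105,[110,170])
print(calibration('wrist')['T_tool_cam'][:3,:3], rot(observe()['orientation']))
```

```text
[ 0.63291235 -0.10447753] len 0.06676161338662465 wid 0.04154316075096853 ang -173.5605216186422 -82.73090633788668
[ 0.63208938 -0.10555003] len 0.043501630802744266 wid 0.014829311167797652 ang -177.163280526276 -81.7054789793255
[0.50808151 0.24281837] len 0.10236883174559784 wid 0.07208022790957819 ang -170.38390459839587 -79.64309024083144
[[ 2.23031264e-04  9.54702985e-01  2.97560347e-01]
 [ 6.98830544e-04 -2.97560431e-01  9.54702730e-01]
 [ 9.99999731e-01 -4.98429729e-06 -7.33540885e-04]] [[-9.40801762e-01 -4.14834971e-04  3.38957038e-01]
 [-3.38957240e-01  1.70434362e-03 -9.40800236e-01]
 [-1.87422426e-04 -9.99998462e-01 -1.74406080e-03]]
```

Orange is at about (0.632,-0.105) with its long axis at about 7°. The bay is at about (0.508,0.243), at about 10°. Next I move above the orange.

Call:
{"api": "jog_arm", "payload": {
  "plan": [
    {"travel": [-2.5,0.3,-1.4],"rotation": [0,2,0]},
    {"travel": [-6.5,0.8,-3.6],"rotation": [0,4,0]},
    {"travel": [-10.5,1.3,-5.8],"rotation": [0,6,0]},
    {"travel": [-14.5,1.8,-8.0],"rotation": [0,8,0]},
    {"travel": [-18.5,2.3,-10.2],"rotation": [0,10,0]},
    {"travel": [-22.5,2.8,-12.4],"rotation": [0,12,0]},
    {"travel": [-26.5,3.3,-14.6],"rotation": [0,12.8,0]},
    {"travel": [-30.5,3.8,-16.9],"rotation": [0,12.8,0]}
  ],
  "claw": 0.55,
  "grip_force": 60
}}

```text
time: 0.9
position: [0.4423, -0.3239, 0.1928]
orientation: [-1.571, -0.0, -3.02]
force: [0.7, 0.4, -0.5]
width: 0.047
```

```bash
cat >> h.py <<'E'
def goto(p,jaw,s=None):
    "tool-frame travel (cm) and turn about tool y (deg) to TCP p, jaw direction jaw deg, tool down"
    s=s or observe(); Rt=rot(s['orientation'])
    z=np.r_[np.cos(np.radians(jaw)),np.sin(np.radians(jaw)),0]; y=np.r_[0,0,-1.]
    G=np.c_[np.cross(y,z),y,z]
    print(round(s['time'],2),s['position'].round(4),"F",s['force'].round(1),"w",round(s['width'],4),
     "travel",(Rt.T@(np.array(p)-s['position'])*100).round(2),"rot",np.degrees(R.from_matrix(Rt.T@G).as_rotvec()).round(2),"q",s['q'].round(2))
E
python3 -c "
from h import *
goto([.6325,-.105,.15],-83)"
```

```text
0.9 [ 0.4423 -0.3239  0.1928] F [ 0.7  0.4 -0.5] w 0.047 travel [-21.54   4.28 -19.42] rot [ 0.02 -0.02  0.01] q [-0.78  0.07  1.77  0.    1.3   0.67]
```

Call:
{"api": "jog_arm", "payload": {
  "plan": [
    {"travel": [-2.5,0.5,-2.3],"rotation": [0,0,0]},
    {"travel": [-5.5,1.1,-5.0],"rotation": [0,0,0]},
    {"travel": [-8.8,1.8,-8.0],"rotation": [0,0,0]},
    {"travel": [-12.1,2.4,-11.0],"rotation": [0,0,0]},
    {"travel": [-15.4,3.1,-14.0],"rotation": [0,0,0]},
    {"travel": [-18.7,3.7,-17.0],"rotation": [0,0,0]},
    {"travel": [-20.8,4.1,-18.8],"rotation": [0,0,0]},
    {"travel": [-21.5,4.3,-19.4],"rotation": [0,0,0]}
  ]
}}

```text
time: 1.7
position: [0.632, -0.104, 0.1491]
orientation: [-1.572, -0.001, -3.016]
force: [-1.1, -1.2, 0.2]
width: 0.0469
```

Run:
```python
from h import *
s=observe(); im=camera("wrist"); cv2.imwrite("pics/w1.png",im)
goto([.6325,-.105,.045],-83,s)
print(s['orientation'])
print(proj("wrist",[.6325,-.105,.08],s))
import pickle; pickle.dump(s,open("s1.pkl","wb"))
```

```text
1.7 [ 0.632  -0.104   0.1491] F [-1.1 -1.2  0.2] w 0.0469 travel [-0.05 10.41  0.12] rot [0.06 0.19 0.06] q [-0.29  0.32  1.56  0.    1.26  1.16]
[-1.57191686e+00 -1.11223771e-03 -3.01608244e+00]
[[326.8842205  208.39627212]]
```

View pics/w1.png

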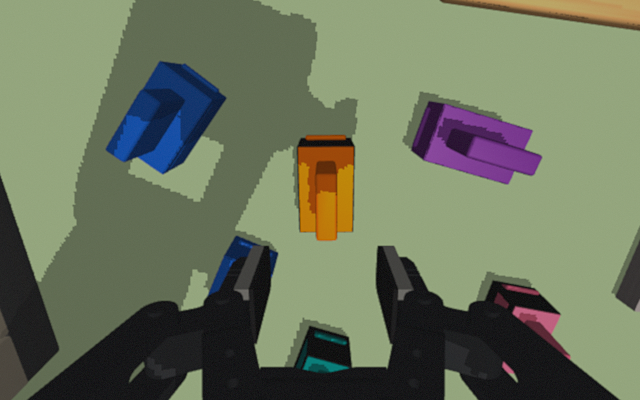

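The fin is nearly aligned with the jaws: its near end is at (317–336,240), and the box-top corners are (298,147), (354,147), (353,231) and (300,231).

Run:
```python
from h import *
import pickle; s=pickle.load(open("s1.pkl","rb"))
P=onplane("wrist",[(298,147),(354,147),(353,231),(300,231)],.04,s)[:,:2]
F=onplane("wrist",[(318,239),(336,239)],.08,s)[:,:2]
l=P[0]+P[1]-P[2]-P[3]; print(P.mean(0),np.degrees(np.arctan2(l[1],l[0])),np.linalg.norm(l)/2,np.linalg.norm(P[0]-P[1]))
print(F, "fin centre",F.mean(0)+.023*l/np.linalg.norm(l))
goto([*P.mean(0),.045],-83)
```

```text
[ 0.63233105 -0.10489441] 7.666231565409605 0.06566141685599787 0.040399044432625784
[[ 0.61053856 -0.10193851]
 [ 0.61203159 -0.11370293]] fin centre [ 0.6340795  -0.10475247]
1.75 [ 0.6319 -0.1043  0.1489] F [-0.2  0.2 -0.3] w 0.0471 travel [-0.05 10.39  0.08] rot [0.07 0.17 0.07] q [-0.29  0.32  1.56  0.    1.26  1.16]
```

Call:
{"api": "jog_arm", "payload": {
  "plan": [
    {"travel": [-0.1,1.5,0.1]},
    {"travel": [-0.1,3.5,0.1]},
    {"travel": [-0.1,5.5,0.1]},
    {"travel": [-0.1,7.5,0.1]},
    {"travel": [-0.1,9.2,0.1]},
    {"travel": [-0.1,10.1,0.1]},
    {"travel": [-0.1,10.4,0.1]},
    {"travel": [-0.1,10.4,0.1]}
  ]
}}

```text
schema error: expected keys travel, rotation
```

Call:
{"api": "jog_arm", "payload": {
  "plan": [
    {"travel": [0,0,0]},
    {"travel": [0,0,0]},
    {"travel": [0,0,0]},
    {"travel": [0,0,0]},
    {"travel": [0,0,0]},
    {"travel": [0,0,0]},
    {"travel": [0,0,0]},
    {"travel": [0,0,0]}
  ],
  "claw": 0,
  "grip_force": 60
}}

```text
schema error: expected keys travel, rotation
```

```bash
python3 -c "
from h import *
goto([.508,.243,.18],-80)"
```

```text
1.75 [ 0.6319 -0.1043  0.1489] F [-0.2  0.2 -0.3] w 0.0471 travel [  7.96  -3.05 -36.01] rot [ 0.07 -2.83  0.07] q [-0.29  0.32  1.56  0.    1.26  1.16]
```

Call:
{"api": "jog_arm", "payload": {
  "plan": [
    {"travel": [-0.1,1.5,0.1],"rotation": [0,0,0]},
    {"travel": [-0.1,3.5,0.1],"rotation": [0,0,0]},
    {"travel": [-0.1,5.5,0.1],"rotation": [0,0,0]},
    {"travel": [-0.1,7.5,0.1],"rotation": [0,0,0]},
    {"travel": [-0.1,9.2,0.1],"rotation": [0,0,0]},
    {"travel": [-0.1,10.1,0.1],"rotation": [0,0,0]},
    {"travel": [-0.1,10.4,0.1],"rotation": [0,0,0]},
    {"travel": [-0.1,10.4,0.1],"rotation": [0,0,0]}
  ]
}}

```text
time: 2.55
position: [0.6322, -0.1081, 0.0462]
orientation: [-1.571, -0.0, -3.02]
force: [-0.0, -0.6, 0.2]
width: 0.0471
```

Call:
{"api": "jog_arm", "payload": {
  "plan": [
    {"travel": [0,0,0],"rotation": [0,0,0]},
    {"travel": [0,0,0],"rotation": [0,0,0]},
    {"travel": [0,0,0],"rotation": [0,0,0]},
    {"travel": [0,0,0],"rotation": [0,0,0]},
    {"travel": [0,0,0],"rotation": [0,0,0]},
    {"travel": [0,0,0],"rotation": [0,0,0]},
    {"travel": [0,0,0],"rotation": [0,0,0]},
    {"travel": [0,0,0],"rotation": [0,0,0]}
  ],
  "claw": 0,
  "grip_force": 60
}}

```text
time: 3.35
position: [0.6328, -0.1077, 0.0471]
orientation: [-1.57, 0.001, -3.019]
force: [-1.1, 0.6, 5.7]
width: 0.0133
```

```bash
python3 -c "
from h import *
goto([.508,.243,.20],-80)"
```

```text
3.35 [ 0.6328 -0.1077  0.0471] F [-1.1  0.6  5.7] w 0.0133 travel [  8.09 -15.31 -36.33] rot [-0.02 -2.98 -0.06] q [-0.29  0.44  1.61  0.    1.08  1.16]
```

Gripped: the width of 13.3 mm matches the fin. Lifting, then carrying it over to the bay.

Call:
{"api": "jog_arm", "payload": {
  "plan": [
    {"travel": [0,-0.6,0],"rotation": [0,0,0]},
    {"travel": [0,-2,0],"rotation": [0,0,0]},
    {"travel": [0,-4.5,0],"rotation": [0,0,0]},
    {"travel": [0,-7.5,0],"rotation": [0,0,0]},
    {"travel": [0,-10.5,-1],"rotation": [0,0,0]},
    {"travel": [0.6,-13,-3],"rotation": [0,0,0]},
    {"travel": [1.3,-14.7,-6],"rotation": [0,-0.5,0]},
    {"travel": [2,-15.3,-9],"rotation": [0,-1,0]}
  ]
}}

```text
time: 4.15
position: [0.6024, -0.0205, 0.203]
orientation: [-1.569, 0.005, -3.002]
force: [0.5, 0.7, -1.7]
width: 0.0133
```

```bash
python3 -c "
from h import *
goto([.508,.243,.20],-80)"
```

```text
4.15 [ 0.6024 -0.0205  0.203 ] F [ 0.5  0.7 -1.7] w 0.0133 travel [  5.7    0.24 -27.41] rot [-0.08 -2.03 -0.26] q [-0.16  0.18  1.62  0.    1.33  1.27]
```

Call:
{"api": "jog_arm", "payload": {
  "plan": [
    {"travel": [0.7,0,-3.5],"rotation": [0,-0.5,0]},
    {"travel": [1.6,0,-7.5],"rotation": [0,-1,0]},
    {"travel": [2.5,0,-12],"rotation": [0,-1.5,0]},
    {"travel": [3.4,0,-16.5],"rotation": [0,-2,0]},
    {"travel": [4.3,0,-21],"rotation": [0,-2,0]},
    {"travel": [5.1,0,-24.6],"rotation": [0,-2,0]},
    {"travel": [5.6,0,-26.8],"rotation": [0,-2,0]},
    {"travel": [5.7,0,-27.4],"rotation": [0,-2,0]}
  ]
}}

```text
time: 4.95
position: [0.5056, 0.2448, 0.2]
orientation: [-1.571, 0.0, -2.964]
force: [0.3, -0.4, -2.3]
width: 0.0134
```

Run:
```python
from h import *
import pickle
s=observe(); w=camera("wrist"); t=camera("side")
pickle.dump(s,open("s2.pkl","wb")); cv2.imwrite("pics/w2.png",w); cv2.imwrite("pics/side2.png",t)
goto([.508,.243,.20],-80); print(s['orientation'])
b=cv2.resize(t[70:220,200:400],(640,480),interpolation=cv2.INTER_CUBIC)
cv2.imwrite("pics/c2.png",b)
```

```text
5.05 [0.5066 0.2431 0.1998] F [ 0.9  0.3 -2. ] w 0.0133 travel [-0.13 -0.02  0.03] rot [-0.01  0.11 -0.03] q [ 0.31  0.09  1.73 -0.    1.32  1.7 ]
[-1.57137486e+00  2.76319299e-04 -2.96371890e+00]
```

View pics/w2.png

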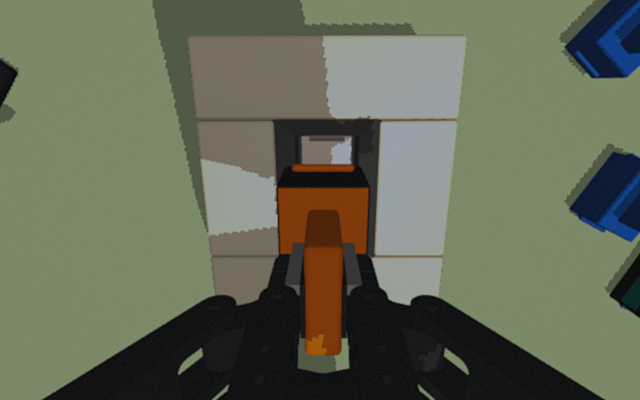

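The wrist view shows the box held square. Its far top edge is (280,187)–(368,187). The flare corners are (274,120), (380,120) and (375,256), with the seams at rows 120 and 256.

Run:
```python
from h import *
import pickle; s=pickle.load(open("s2.pkl","rb"))
s['position'][:]=[.5066,.2434,.1998]
ang=lambda v:np.degrees(np.arctan2(v[1],v[0]))
P=onplane("wrist",[(274,120),(380,120),(376,256),(189,37),(466,36),(443,256),(211,256)],.1,s)[:,:2]
print(P.round(4))
print("flare w",np.linalg.norm(P[1]-P[0]),"len",np.linalg.norm(P[2]-P[1]),"ang",ang(P[1]-P[0])+90,ang(P[1]-P[2]))
print("printer w",np.linalg.norm(P[3]-P[4]),"ang",ang(P[4]-P[3])+90,ang(P[4]-P[5]),ang(P[3]-P[6]))
print("bay centre",(P[0]+P[2])/2)
u=(P[4]-P[3])/np.linalg.norm(P[4]-P[3]); 
zt=.1998-.0471+.04
B=onplane("wrist",[(280,187),(368,187),(366,254),(280,254)],zt,s)[:,:2]
print("box",B.round(4),np.linalg.norm(B[0]-B[1]),ang(B[1]-B[0])+90,ang(B[1]-B[2]))
f=np.r_[-u[1],u[0]]; m=(B[0]+B[1])/2
print("box centre",m-.034*f)
```

```text
[[0.5529 0.287 ]
 [0.5656 0.2161]
 [0.4652 0.1962]
 [0.5948 0.3473]
 [0.6264 0.1742]
 [0.4743 0.1457]
 [0.4427 0.3206]]
flare w 0.07202447358063058 len 0.10240177664563199 ang 10.186510763146117 11.228000862072944
printer w 0.17599956626006596 ang 10.358534839759415 10.589360986506277 9.949323769034693
bay centre [0.50902777 0.24160068]
box [[0.5352 0.2693]
 [0.5421 0.2308]
 [0.5097 0.2246]
 [0.5025 0.2647]] 0.03918274503665317 10.20295928764537 10.718206552413791
box centre [0.50520956 0.24393992]
```

View pics/c2.png

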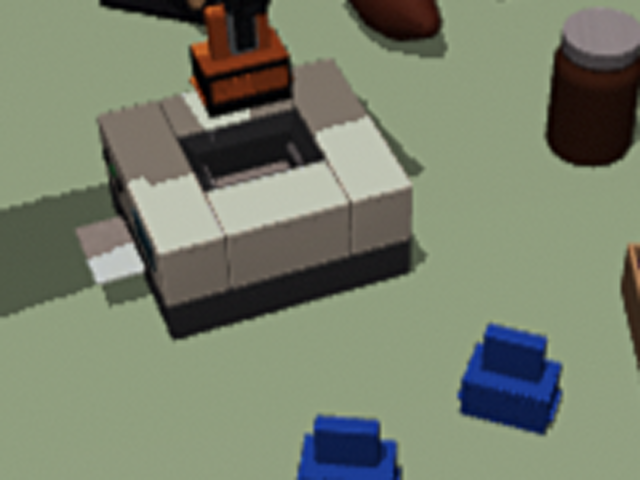

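Call:
{"api": "jog_arm", "payload": {
  "plan": [
    {"travel": [-0.1,0.5,0.1],"rotation": [0,0,0]},
    {"travel": [-0.2,1.5,0.2],"rotation": [0,0,0]},
    {"travel": [-0.2,2.7,0.2],"rotation": [0,0,0]},
    {"travel": [-0.2,3.9,0.2],"rotation": [0,0,0]},
    {"travel": [-0.2,4.9,0.2],"rotation": [0,0,0]},
    {"travel": [-0.2,5.7,0.2],"rotation": [0,0,0]},
    {"travel": [-0.2,6.3,0.2],"rotation": [0,0,0]},
    {"travel": [-0.2,6.8,0.2],"rotation": [0,0,0]}
  ]
}}

```text
time: 5.85
position: [0.5091, 0.241, 0.1307]
orientation: [-1.571, -0.0, -2.967]
force: [-0.4, 0.6, -0.8]
width: 0.0133
```

Run:
```python
from h import *
import pickle
s=observe(); w=camera("wrist"); t=camera("side")
goto([.508,.243,.12],-80,s); print(s['ft_torque'])
a=cv2.resize(t[70:150,220:340],(600,400),interpolation=cv2.INTER_CUBIC)
cv2.imwrite("pics/c3.png",a)
```

```text
5.85 [0.5091 0.241  0.1307] F [-0.4  0.6 -0.8] w 0.0133 travel [ 0.07  1.07 -0.22] rot [-0.    0.02  0.01] q [ 0.3   0.17  1.78 -0.    1.19  1.7 ]
[ 0.00099551 -0.06311276  0.02120067]
```

View pics/c3.png

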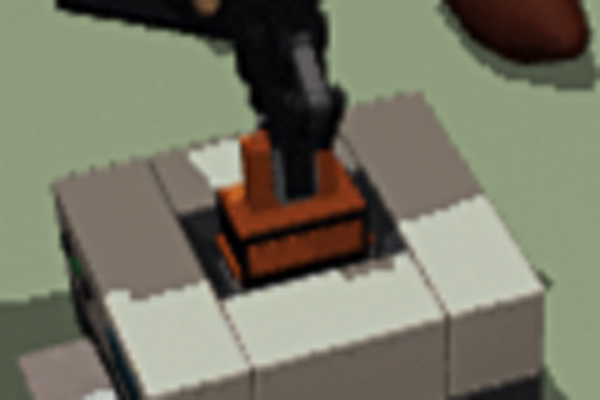

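The cartridge is in the bay mouth, square and with no contact force. I continue slowly down to the catches.

Call:
{"api": "jog_arm", "payload": {
  "plan": [
    {"travel": [0,0.3,0],"rotation": [0,0,0]},
    {"travel": [0,0.6,0],"rotation": [0,0,0]},
    {"travel": [0,0.9,0],"rotation": [0,0,0]},
    {"travel": [0,1.1,0],"rotation": [0,0,0]},
    {"travel": [0,1.3,0],"rotation": [0,0,0]},
    {"travel": [0,1.5,0],"rotation": [0,0,0]},
    {"travel": [0,1.6,0],"rotation": [0,0,0]},
    {"travel": [0,1.6,0],"rotation": [0,0,0]}
  ]
}}

```text
time: 6.75
position: [0.5099, 0.2412, 0.1163]
orientation: [-1.571, 0.002, -2.967]
force: [-2.3, -0.3, 5.5]
width: 0.0134
```

Run:
```python
from h import *
goto([.508,.243,.107],-80)
```

```text
6.75 [0.5099 0.2412 0.1163] F [-2.3 -0.3  5.5] w 0.0134 travel [ 0.15  0.93 -0.21] rot [ 0.02  0.01 -0.1 ] q [0.3  0.19 1.79 0.   1.16 1.7 ]
```

Call:
{"api": "jog_arm", "payload": {
  "plan": [
    {"travel": [0,0.15,0],"rotation": [0,0,0]},
    {"travel": [0,0.3,0],"rotation": [0,0,0]},
    {"travel": [0,0.45,0],"rotation": [0,0,0]},
    {"travel": [0,0.6,0],"rotation": [0,0,0]},
    {"travel": [0,0.75,0],"rotation": [0,0,0]},
    {"travel": [0,0.9,0],"rotation": [0,0,0]},
    {"travel": [0,0.9,0],"rotation": [0,0,0]},
    {"travel": [0,0.9,0],"rotation": [0,0,0]}
  ]
}}

```text
time: 7.55
position: [0.509, 0.2409, 0.107]
orientation: [-1.571, -0.0, -2.967]
force: [-4.2, -1.6, 6.1]
width: 0.013
```

Run:
```python
from h import *
goto([.508,.243,.107],-80)
t=camera("side")
cv2.imwrite("pics/c4.png",cv2.resize(t[70:150,220:340],(600,400),interpolation=cv2.INTER_CUBIC))
```

```text
7.55 [0.509  0.2409 0.107 ] F [-4.2 -1.6  6.1] w 0.013 travel [ 0.06  0.   -0.22] rot [-0.01  0.02  0.03] q [ 0.3   0.2   1.8  -0.    1.15  1.7 ]
```

View pics/c4.png

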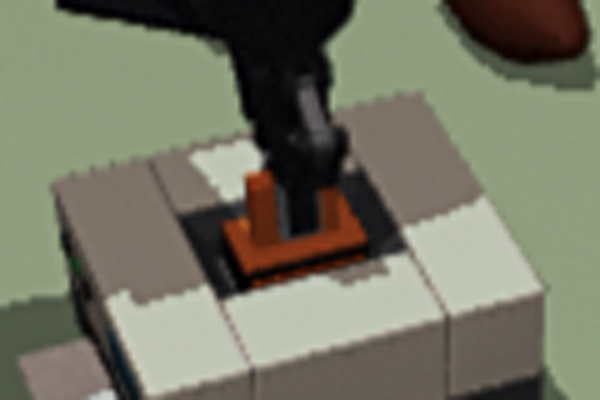

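Run:
```python
from h import *
a=np.radians(10.2); f=np.r_[np.cos(a),np.sin(a)]; u=np.r_[f[1],-f[0]]; c=np.array([.509,.2415])
for z in (.1,.105,.11,.114,.12,.134):
    P=[np.r_[c+sx*.034*f+.021*u,z] for sx in(-1,1)]
    print(z,((proj("side",P)-[220,70]+.5)*5-.5).round(0).tolist())
P=[np.r_[c+sx*.0515*f+.0355*u,.1] for sx in(-1,1)]
print("flare",((proj("side",P)-[220,70]+.5)*5-.5).round(0).tolist())
```

```text
0.1 [[245.0, 270.0], [371.0, 238.0]]
0.105 [[244.0, 262.0], [371.0, 230.0]]
0.11 [[244.0, 255.0], [370.0, 222.0]]
0.114 [[243.0, 248.0], [370.0, 216.0]]
0.12 [[242.0, 239.0], [369.0, 207.0]]
0.134 [[239.0, 217.0], [368.0, 185.0]]
flare [[221.0, 296.0], [413.0, 246.0]]
```

The projection puts the box top at about z = 0.100, which is flush. I press a little more to make sure it is home.

Call:
{"api": "jog_arm", "payload": {
  "plan": [
    {"travel": [0,0.1,0],"rotation": [0,0,0]},
    {"travel": [0,0.2,0],"rotation": [0,0,0]},
    {"travel": [0,0.25,0],"rotation": [0,0,0]},
    {"travel": [0,0.25,0],"rotation": [0,0,0]},
    {"travel": [0,0.25,0],"rotation": [0,0,0]},
    {"travel": [0,0.25,0],"rotation": [0,0,0]},
    {"travel": [0,0.25,0],"rotation": [0,0,0]},
    {"travel": [0,0.25,0],"rotation": [0,0,0]}
  ]
}}

```text
time: 8.4
position: [0.5092, 0.241, 0.1069]
orientation: [-1.57, -0.0, -2.967]
force: [-11.7, -4.9, 21.4]
width: 0.0128
```

It stops hard at 0.1069 m with 21 N, so it is home. Tugging up.

Call:
{"api": "jog_arm", "payload": {
  "plan": [
    {"travel": [0,-0.2,0],"rotation": [0,0,0]},
    {"travel": [0,-0.4,0],"rotation": [0,0,0]},
    {"travel": [0,-0.6,0],"rotation": [0,0,0]},
    {"travel": [0,-0.8,0],"rotation": [0,0,0]},
    {"travel": [0,-1.0,0],"rotation": [0,0,0]},
    {"travel": [0,-1.15,0],"rotation": [0,0,0]},
    {"travel": [0,-1.2,0],"rotation": [0,0,0]},
    {"travel": [0,-1.2,0],"rotation": [0,0,0]}
  ]
}}

```text
time: 9.2
position: [0.5089, 0.2408, 0.1154]
orientation: [-1.571, -0.001, -2.967]
force: [0.5, -0.4, -8.8]
width: 0.0128
```

Run:
```python
from h import *
goto([.508,.243,.107],-80)
t=camera("side")
cv2.imwrite("pics/c5.png",cv2.resize(t[70:150,220:340],(600,400),interpolation=cv2.INTER_CUBIC))
```

```text
9.2 [0.5089 0.2408 0.1154] F [ 0.5 -0.4 -8.8] w 0.0128 travel [ 0.05  0.84 -0.23] rot [-0.01  0.01  0.04] q [0.3  0.19 1.79 0.   1.16 1.7 ]
```

View pics/c5.png

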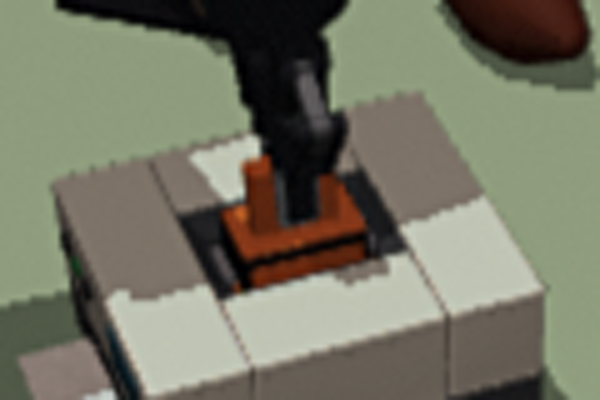

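The arm pulls up 8.5 mm with −8.8 N on the tool, about 7 N more than the free weight. The box corner rose (245,272)→(245,257) and both catches show at its ends, so it is latched. Lowering it back down.

Call:
{"api": "jog_arm", "payload": {
  "plan": [
    {"travel": [0,0.15,0],"rotation": [0,0,0]},
    {"travel": [0,0.3,0],"rotation": [0,0,0]},
    {"travel": [0,0.5,0],"rotation": [0,0,0]},
    {"travel": [0,0.7,0],"rotation": [0,0,0]},
    {"travel": [0,0.9,0],"rotation": [0,0,0]},
    {"travel": [0,1.05,0],"rotation": [0,0,0]},
    {"travel": [0,1.05,0],"rotation": [0,0,0]},
    {"travel": [0,1.0,0],"rotation": [0,0,0]}
  ]
}}

```text
time: 10.05
position: [0.5098, 0.2411, 0.107]
orientation: [-1.571, 0.002, -2.967]
force: [-2.4, -1.0, 1.9]
width: 0.0132
```

Home again at 0.107 with about 2 N. Releasing, then rising.

Call:
{"api": "jog_arm", "payload": {
  "plan": [
    {"travel": [0,0,0],"rotation": [0,0,0]},
    {"travel": [0,0,0],"rotation": [0,0,0]},
    {"travel": [0,0,0],"rotation": [0,0,0]},
    {"travel": [0,0,0],"rotation": [0,0,0]},
    {"travel": [0,0,0],"rotation": [0,0,0]},
    {"travel": [0,0,0],"rotation": [0,0,0]},
    {"travel": [0,0,0],"rotation": [0,0,0]},
    {"travel": [0,0,0],"rotation": [0,0,0]}
  ],
  "claw": 0.5
}}

```text
time: 10.85
position: [0.5092, 0.241, 0.1058]
orientation: [-1.571, -0.0, -2.967]
force: [0.0, 0.5, -0.6]
width: 0.0426
```

Call:
{"api": "jog_arm", "payload": {
  "plan": [
    {"travel": [0,-0.5,0],"rotation": [0,0,0]},
    {"travel": [0,-1.5,0],"rotation": [0,0,0]},
    {"travel": [0,-3.5,0],"rotation": [0,0,0]},
    {"travel": [0,-6,0],"rotation": [0,0,0]},
    {"travel": [0,-9,0],"rotation": [0,0,0]},
    {"travel": [0,-11.5,0],"rotation": [0,0,0]},
    {"travel": [0,-12,0],"rotation": [0,0,0]},
    {"travel": [0,-12,0],"rotation": [0,0,0]}
  ]
}}

```text
time: 11.65
position: [0.51, 0.2412, 0.2275]
orientation: [-1.571, 0.003, -2.967]
force: [-1.0, -0.4, -0.6]
width: 0.0427
```

Run:
```python
from h import *
goto([.508,.243,.107],-80)
t=camera("side"); w=camera("wrist")
a=cv2.resize(t[70:150,220:340],(480,320),interpolation=cv2.INTER_CUBIC)
cv2.imwrite("pics/c6.png",np.hstack([a,w[80:400,160:480]]))
```

```text
11.65 [0.51   0.2412 0.2275] F [-1.  -0.4 -0.6] w 0.0427 travel [ 0.2  12.05 -0.21] rot [ 0.02  0.01 -0.18] q [0.3  0.08 1.69 0.   1.37 1.7 ]
```

View pics/c6.png

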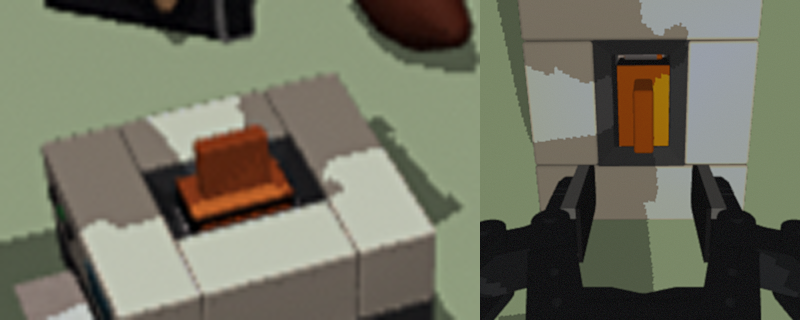

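The cartridge sits square and flush in the bay. Its front top edge runs from about (190,219) to (293,193) in the crop, against about (196,216)–(297,190) predicted for flush. The gripper is clear, so I hand in.

```bash
python3 -c "
from station import *
print(finish_job())"
```

```text
the job is handed in; nothing more can be done
None
```

The orange cartridge is loaded in the printer bay and latched. I released it, backed the gripper clear and handed the job in at about 11.7 s. `finish_job` gave no verdict.

- **Push home:** the cartridge came to a hard stop with the TCP at 0.107 m and 21 N on the tool. About 12 N of sideways force also showed in that push; it was gone on release.
- **Tug:** it rose about 8.5 mm, with the tool pulled down by 8.8 N. About 7 N of that is beyond the cartridge's weight. That matches the cradle spring, so the cartridge was latched. I judged this from force and the side view; I had no direct reading of the cradle.
- **After settling and release:** the TCP was back at 0.107 m with about 2 N before I let go. The last side and wrist pictures show the cartridge square, with its top within about 2 mm of flush by pixel estimate. The gripper was clear, with no force on the tool.
- **Other cartridges:** I did not touch the teal and pink cartridges. I did not take a final picture to confirm they had not moved.

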